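Unclamp a sample bottle and take off its cap of unknown hand

ROBOT

A 7-joint arm with a two-finger parallel gripper is mounted at the origin on the work surface. World frame = base frame: x ahead of the robot, y to its left, z up, the work surface at z = 0. Lengths are in m, angles in rad, forces in N, time in s.
With the tool pointing down it reaches from about 0.425 to 0.925 m from the base axis. Payload 6.8 kg.
Tool frame: the origin (TCP) lies on the front face of the gripper's body, between the roots of the fingers; the fingertips stand 73 mm ahead of it and the grasp point (between the pads) lies 54 mm ahead of it (env.nose_length is the distance from the TCP to the fingertips, in m); z points along the fingers, y is the direction in which the jaws open and shut (so a half turn about z gives the same grasp; the last joint's range is limited). The gripper opens to 85 mm and grips with 20 to 120 N. Pads are 22 mm wide; open, the fingers measure 114 mm over their backs; the gripper's body (76 mm by 85 mm) begins 54 mm behind the grasp point. The pads swing forward as they close: fully open they stand 13 mm farther back than shut.
Start: joints at [1.011, 0.477, 0.022, 1.555, -0.011, 1.109, -0.083], TCP at [0.295, -0.607, 0.304] pointing down, gripper open.
Joint ranges: [-2.96, 2.96], [-0.34, 2.1], [-1.41, 1.46], [0.24, 2.44], [-1.37, 4.51], [0.17, 1.92], [-2.96, 2.96]. Speed limits (rad/s): [2.39, 2.39, 3.14, 3.14, 3.14, 3.14, 3.14].

INTERFACE

Orientations are given as a unit quaternion [w, x, y, z].
In Python, from cell import env, kin, camera, calibration, job gives the robot as it stands. The module is installed in compiled form; this text tells all that it offers. Calls block until the motion is done:
- env.reach(position, orientation): joint-space move of the TCP to a pose.
- env.movel(position, velocity=0.15, rot=None, stop_force=None): straight line of the TCP; rot=None keeps the orientation; velocity is the mean speed in m/s. With stop_force (N) it stops when the force on the tool has changed by that much, and returns True; else False.
- env.goto_joints(angles): joint-space move.
- env.grip(opening, f_grip=None): finger opening in m; f_grip is the grip in N (None keeps the last); returns when the fingers have stopped.
- env.dwell(seconds).
- kin.inverse_kinematics(position, orientation): joint angles nearest the present ones, or None.
- env.get_state(): the state.
- camera(name): name is "side" or "top" or "wrist"; returns (picture, depth): 384x512x3 uint8, blue, green, red; 384x512 float32, m along the optical axis (not along the pixel's ray), 0 where there is no reading.
- calibration(name): a dict with "fx", "fy", "cx", "cy" (pixels), "rvec" (rotation vector, rad) and "tvec" (3), from world to camera coordinates, as OpenCV has them. Camera axes: x right, y down, z forward; pixel columns grow to the right and rows downward; lengths in m; the calibration is good to about 2 mm. A picture is of the moment at which its call begins: read the wrist's pose just before it. calibration takes no time and is no camera call; for the wrist camera it gives the pose at the moment of the call.
A pose or a line that the arm cannot do raises env.PlanningError and nothing moves.
- job.job_done(): hands the job in, once; it reports no verdict.
The state is a dict: "time": time; "qpos": joint angles; "joint_velocities": joint speeds; "joint_torque": joint torques, N m; "tcp_pos": TCP position; "orientation": TCP orientation; "force": force on the tool from outside, world axes, zero at the start; "torque": the same for the moment, N m; "opening": finger opening in m.
Only numpy, scipy, OpenCV 4.12 (cv2) and the standard library are available. Lean on these libraries where they do the work, as an engineer would, in place of code of your own. Each camera call takes 0.05 s, during which the arm holds its last target.

TASK

Swing the red clamp lever all the way open, away from the sample bottle in the test stand. Then take the blue cap off that bottle: it may loosen either way round, so try one way and, if it soon stops dead, the other way until it stops again, and lift it straight off. Finish while still holding the cap, level and still, at least 6 cm above its seat and over the bottle, with the other bottles and the small carton left where they stand.

Things in the scene. Friction and masses are not known exactly. Their poses are not given: they have to be found in the camera images.
- stand: Test stand, fixed: base plate 180 x 110 x 18 mm, grey socket block 88 x 88 mm up to z = 45 mm, holding a white bottle (68 mm across, shoulder sloping in from z = 78 mm to 54 mm across at z = 100 mm) that neither turns nor lifts. Origin: on the table under the bottle's axis; x points to the clamp's steel post (26 mm thick, 90 mm from the bottle's axis), z up.
- mouth (a point): Centre of the bottle's mouth, top of the 34 mm neck, 128 mm above the table. The cap sits on it by three hidden lugs, right- or left-handed; which cannot be seen. From its start the cap turns easily, without rising: the wrong way it stops dead after 8 to 30 degrees, the loosening way after 52 to 78 degrees. At that far stop, turning push eased (or up to 8 degrees back), it lifts straight off.
- clamp (a joint): Angle of the red clamp lever about the post's vertical axis: 0 = shut, lying over the cap; grows clockwise seen from above; 1.5 = fully open, against its stop, out to the stand's +y side. It swings level, needs about 1 N at the knob and stays where it is left.
- clamp_pivot (a point): Point on the lever's vertical hinge axis, at the lever's height (144 mm above the table), 90 mm from the bottle's axis. Fixed. The steel hub there is 30 mm across, top at 152 mm.
- clamp_knob (a point): Middle of the black upright round knob on the lever's free end: 20 mm thick, z = 149 to 185 mm, 140 mm from the hinge axis. With the lever shut, hinge to knob points along the stand's -x, over the bottle's axis; at joint value q it is turned by q clockwise seen from above. The red bar is 20 mm wide, z = 139 to 149 mm; its rubber pad hangs 2.5 mm above the cap.
- cap_center (a point): Centre (half-way up) of the blue ribbed cap on the stand's bottle: 57 mm across, 31 mm tall, about 45 g (lift it 25 mm to clear the neck), skirt open below. On the bottle it reaches from z = 102 to 133 mm, its centre at 117.5 mm on the bottle's axis, with 1 to 2 mm of play. x points to the white dash on its top (at the start along the stand's +x within 8 degrees), z up.
- jar_a_center (a point): Centre of a loose bystander bottle, white with a red band and a blue cap, 60 mm across, 100 mm tall, 0.14 kg; centre 50 mm above the table.
- jar_b_center (a point): Centre of a loose bystander bottle, white with a green band and a blue cap, 60 mm across, 100 mm tall, 0.14 kg; centre 50 mm above the table.
- carton_center (a point): Centre of a loose bystander carton, white with a blue band, 50 x 75 x 85 mm tall (x, y, z), 0.12 kg; centre 42.5 mm above the table.
There are look-alikes about, which are no part of the job. Of the things that look like the part that bears cap_center, the largest one is meant.

How it is judged:
On the way, in this order (a step that is already met when the one before it is completed fails the run):
1. the clamp lever is fully open (joint above 1.4) with the cap still on the bottle (value of joint clamp above 1.4 rad and distance between cap_center and mouth below 0.018 m), for 0.2 s.
2. the cap is gripped and lifted off the neck (z of cap_center in the frame of mouth above 0.025 m and contact force between the fingers and cap above 1 N), for 0.2 s.
At the end, for the whole second after the job is handed in: The lever is still open (joint above 1.35), and the gripper holds the cap alone and still (under 3 cm/s): its centre at least 45 mm above the mouth (about 55 mm above where it sat), within 50 mm of the bottle's axis seen from above, upright within 0.3 rad, touching no part of the stand (value of joint clamp above 1.35 rad and z of cap_center in the frame of mouth above 0.045 m and horizontal distance between cap_center and mouth below 0.05 m and angle between cap_center's own z axis and vertical below 0.3 rad and linear speed of cap below 0.03 m/s and contact force between the fingers and cap above 1 N and contact force between cap and stand below 0.2 N); the arm keeps its last pose, push and grip.
It fails at once if a bystander bottle or the carton is moved by more than 30 mm or tipped (distance of any of jar_a_center, jar_b_center, carton_center from where it was at the start of the episode above 0.03 m or angle between any of jar_a_center, jar_b_center, carton_center's own z axis and vertical above 0.4 rad).
It also fails if it takes over 72 s, if anything falls off the work surface, if the arm or the gripper's body presses on something with over 40 N, if the wrist force passes 120 N, or if a joint passes its speed limit or range.

## Working session

There is one attempt and no reset: what is moved stays moved. The work goes in short steps, each a Python script; the robot and the scene stay as the last script left them, time stands still between calls to the robot, and variables do not carry over. Pictures are saved under pics/ and viewed, and the job is handed in when it is done.

```bash
mkdir -p pics; cat > h.py <<'E'
from cell import env,kin,camera,calibration,job
import numpy as np,cv2
from scipy.spatial.transform import Rotation as R
def w2c(n):
    c=calibration(n); return c,cv2.Rodrigues(np.array(c["rvec"],float))[0],np.array(c["tvec"],float).ravel()
def px2w(n,u,v,d):
    c,Rm,t=w2c(n); p=np.array([(u-c["cx"])/c["fx"]*d,(v-c["cy"])/c["fy"]*d,d]); return Rm.T@(p-t)
def px2z(n,u,v,z):
    c,Rm,t=w2c(n); r=Rm.T@np.array([(u-c["cx"])/c["fx"],(v-c["cy"])/c["fy"],1]); o=-Rm.T@t; return o+r*(z-o[2])/r[2]
def cloud(n,D):
    c,Rm,t=w2c(n); v,u=np.mgrid[:D.shape[0],:D.shape[1]]; P=np.stack([(u-c["cx"])/c["fx"]*D,(v-c["cy"])/c["fy"]*D,D],-1); return (P-t)@Rm
def proj(n,p):
    c,Rm,t=w2c(n); q=Rm@np.array(p)+t; return q[0]/q[2]*c["fx"]+c["cx"],q[1]/q[2]*c["fy"]+c["cy"]
E
python3 - <<'E'
from h import *
for n in ("side","top","wrist"):
    im,d=camera(n); cv2.imwrite(f"pics/{n}0.png",im); np.save(f"{n}0.npy",d); np.save(f"{n}0im.npy",im)
s=env.get_state(); print(s)
E
```

```text
{'time': 0.15, 'qpos': array([ 1.01086004,  0.47760558,  0.02236081,  1.55617688, -0.01150336,
        1.10930762, -0.08309754]), 'joint_velocities': array([ 0.00178149, -0.00226066, -0.00067861, -0.00471099,  0.00191916,
        0.00145946,  0.000599  ]), 'joint_torque': array([ 2.99881074e-03, -5.96923685e+01,  1.61005955e+00, -2.81491810e+01,
        1.25819902e-02,  6.58679244e-03,  8.89778960e-06]), 'tcp_pos': array([ 0.29456555, -0.6069599 ,  0.30317243]), 'orientation': array([-6.54423366e-04,  9.74587877e-01,  2.24004468e-01, -2.00855655e-04]), 'force': array([-0.15550531,  0.89420496,  0.08292214]), 'torque': array([0.02891525, 0.03644846, 0.05248777]), 'opening': 0.08542627158049478}
```

View pics/top0.png

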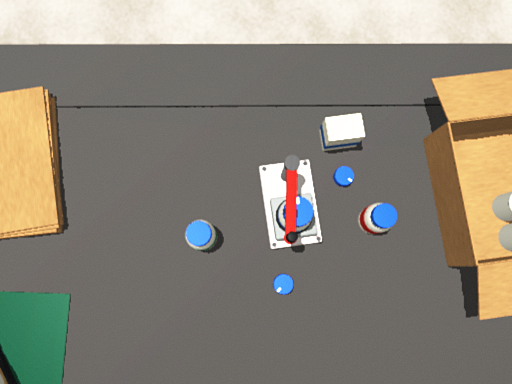

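View pics/side0.png

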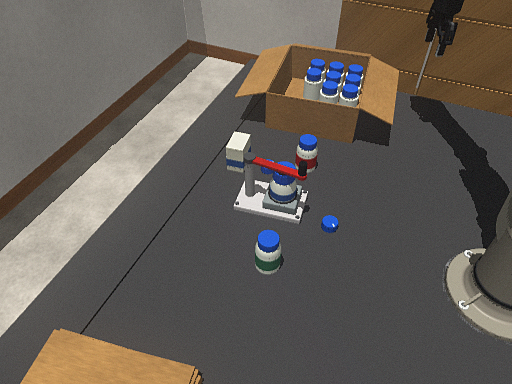

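View pics/wrist0.png

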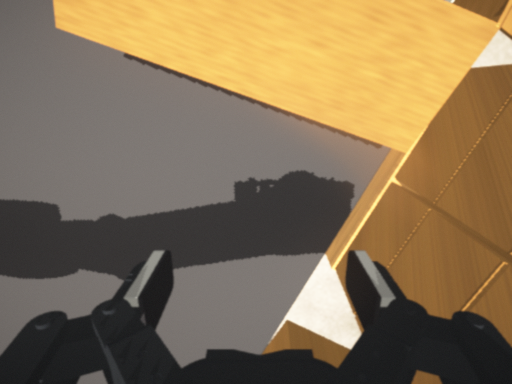

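The top picture shows the stand at about (291,204), with the red lever running from its hub (291,163) to the knob (291,237) over the stand's cap at about (299,211). The blue look-alikes are:
- loose caps at (345,176) and (284,284)
- jar caps at (199,233), green band, and (384,215), red band
- the caps in the box

The cap on the stand under the lever fits, being the largest and on the test-stand bottle. I'll measure it and check it in a crop.

```bash
python3 - <<'E'
from h import *
im=np.load("top0im.npy");d=np.load("top0.npy")
P=cloud("top",d)
for u,v in [(291,163),(291,237),(291,200),(307,212),(284,284),(345,176),(199,233),(384,215),(345,130)]:
    print((u,v),P[v,u].round(4))
b,g,r=[im[...,i].astype(int) for i in range(3)]
red=(r>120)&(g<60)&(b<60)&(P[...,2]>.13)&(P[...,2]<.16); red[:, 340:]=0
q=P[red]; print("red",len(q),q.mean(0), np.linalg.svd(q[:,:2]-q[:,:2].mean(0),full_matrices=0)[2][0])
for n,c in dict(cap=(297,212),A=(384,215),B=(199,233),c1=(284,284),c2=(345,176)).items():
    m=(b>100)&(r<80); vv,uu=np.mgrid[:384,:512]; m&=np.hypot(uu-c[0],vv-c[1])<22
    q=P[m]; z=np.percentile(q[:,2],90); q=q[abs(q[:,2]-z)<.008]; print(n,len(q),z.round(4),q.mean(0).round(4),np.ptp(q,0).round(4))
# base plate
m=(P[...,2]>.01)&(P[...,2]<.024); m[:150]=0;m[255:]=0;m[:,:250]=0;m[:,335:]=0
print(cv2.minAreaRect(P[m][:,:2].astype(np.float32)))
# carton
m=(P[...,2]>.07)&(P[...,2]<.1); m[:105]=0;m[160:]=0;m[:,:315]=0;m[:,375:]=0
print("carton",cv2.minAreaRect(P[m][:,:2].astype(np.float32)))
cv2.imwrite("pics/crop0.png",cv2.resize(im[140:260,240:400],None,fx=5,fy=5,interpolation=2))
E
```

```text
(291, 163) [ 0.6324 -0.0412  0.1498]
(291, 237) [ 0.4922 -0.0346  0.1823]
(291, 200) [ 0.5627 -0.0397  0.1472]
(307, 212) [ 0.5415 -0.0708  0.1332]
(284, 284) [ 0.4043 -0.0334  0.0226]
(345, 176) [ 0.6301 -0.1696  0.0234]
(199, 233) [0.5068 0.1354 0.097 ]
(384, 215) [ 0.5378 -0.2272  0.0972]
(345, 130) [ 0.7152 -0.1609  0.0815]
red 513 [ 0.56298887 -0.03882066  0.1478028 ] [-0.99865337  0.05187907]
cap 357 0.1339 [ 0.5414 -0.0636  0.1319] [0.0546 0.0548 0.0103]
A 467 0.101 [ 0.5364 -0.2272  0.0991] [0.0457 0.0468 0.0112]
B 56 0.1008 [0.4991 0.1217 0.0985] [0.0426 0.0423 0.0083]
c1 246 0.0242 [ 0.4042 -0.0346  0.022 ] [0.0409 0.0398 0.0102]
c2 260 0.0238 [ 0.6315 -0.1667  0.0214] [0.0397 0.04   0.0104]
((0.5761994123458862, -0.07545248419046402), (0.1800212413072586, 0.15957286953926086), 7.355802059173584)
carton ((0.7213196754455566, -0.16023772954940796), (0.051927365362644196, 0.0753924697637558), 7.379561424255371)
```

View pics/crop0.png

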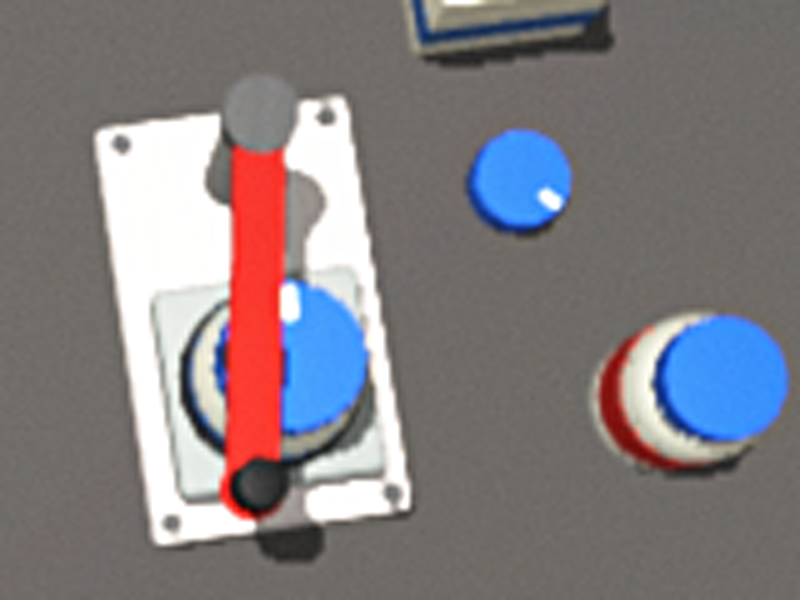

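The crop confirms it: the stand's cap is under the lever, with its centre near (298,211) and its white dash at (298,200). The lever is already slightly open, about 10° off the stand's axis. Next I'll fit the hub, knob and cap positions more closely.

```bash
python3 - <<'E'
from h import *
from scipy.optimize import minimize
im=np.load("top0im.npy");d=np.load("top0.npy");P=cloud("top",d)
hub=px2z("top",292.0,162.0,.152)[:2];kn=px2z("top",291.2,236.2,.185)[:2]
print("hub",hub,"knob",kn,"dist",np.hypot(*(hub-kn)), np.degrees(np.arctan2(*(kn-hub)[::-1])))
# hub from cloud
m=(abs(P[...,2]-.152)<.006);m[:150]=0;m[175:]=0;m[:,:280]=0;m[:,305:]=0
b,g,r=[im[...,i].astype(int) for i in range(3)]
m2=m&(abs(r-g)<25); print("hub cloud",P[m2].mean(0),np.ptp(P[m2],0),m2.sum())
m=(P[...,2]>.175)&(P[...,2]<.195);m[:225]=0;m[250:]=0;m[:,:280]=0;m[:,305:]=0
print("knob cloud",P[m].mean(0),np.ptp(P[m],0))
# plate corners in crop px
cs=[px2z("top",240+x/5-.4,140+y/5-.4,.018)[:2] for x,y in [(97,130),(345,97),(410,510),(155,545)]]
cs=np.array(cs);print(cs.round(4),[np.hypot(*(cs[i]-cs[i-1])).round(4) for i in range(4)])
ax=(cs[0]+cs[1]-cs[2]-cs[3]);yaw=np.arctan2(ax[1],ax[0]);print("yaw",np.degrees(yaw), "plate c",cs.mean(0))
print("axis from hub",hub-.09*np.array([np.cos(yaw),np.sin(yaw)]))
# cap blue at z~.133: right edge points
vv,uu=np.mgrid[:384,:512]
m=(b>100)&(r<80)&(np.hypot(uu-298,vv-211)<22)&(abs(P[...,2]-.1335)<.005)
q=np.array([px2z("top",u,v,.133)[:2] for v,u in zip(*np.where(m))])
hull=cv2.convexHull(q.astype(np.float32))[:,0]
c=minimize(lambda p:np.sum((np.hypot(*(hull-p).T)-.0283)**2),hull.mean(0)).x; print("cap",c,np.hypot(*(hull-c).T).round(4))
# IK checks
for th in [177,150,120,101]:
    psi=np.radians(th-180); o=(R.from_euler('z',psi)*R.from_euler('x',np.pi)).as_quat()[[3,0,1,2]]
    p=hub+.14*np.array([np.cos(np.radians(th)),np.sin(np.radians(th))]); print(th,kin.inverse_kinematics([*p,.232],o))
for ps in range(-180,181,30):
    o=(R.from_euler('z',ps,degrees=True)*R.from_euler('x',np.pi)).as_quat()[[3,0,1,2]]
    k=kin.inverse_kinematics([*c,.178],o); print(ps, None if k is None else np.round(k,2))
print(env.nose_length)
E
```

```text
hub [ 0.63383621 -0.04290216] knob [ 0.49347791 -0.03469733] dist 0.14059791194789562 176.65450682702755
hub cloud [ 0.63326883 -0.04308648  0.15088053] [0.02970093 0.02996465 0.00860219] 192
knob cloud [ 0.4928405  -0.03625294  0.18337321] [0.01920328 0.01795437 0.01090886]
[[ 0.6556  0.0145]
 [ 0.6692 -0.0931]
 [ 0.4909 -0.1152]
 [ 0.4776 -0.0073]] [np.float64(0.1793), np.float64(0.1085), np.float64(0.1797), np.float64(0.1088)]
yaw 7.02085878715088 plate c [ 0.57329417 -0.05028074]
axis from hub [ 0.54451106 -0.05390292]
cap [ 0.5435279  -0.05255911] [0.0273 0.0257 0.0269 0.0263 0.0276 0.0282 0.0287 0.0288 0.0291 0.0286
 0.0277 0.0279 0.0278 0.0277 0.0271 0.0268 0.0274 0.0272]
177 [ 0.17415861  0.28707618 -0.2673631   2.0340022   0.10129051  0.83274831
 -1.77418418]
150 [ 0.04425428  0.31403595 -0.26048343  1.994851    0.10651987  0.84547077
 -2.36922761]
120 [-0.12863895  0.39003488 -0.14968315  1.87385389  0.07345257  0.88296716
 -2.93190554]
101 [-1.04216876  0.85093428  1.26881075  1.82427301 -0.88943309  1.17904309
 -2.42234392]
-180 [ 0.5   0.51 -0.66  1.94  0.41  0.83  1.19]
-150 [ 0.84  0.75 -1.19  1.92  0.81  1.06  1.39]
-120 [ 0.84  0.75 -1.19  1.92  0.81  1.06  1.91]
-90 [-0.86  0.86  1.27  2.02 -0.98  1.06 -2.25]
-60 [-0.05  0.42  0.04  1.98 -0.03  0.74 -2.61]
-30 [ 0.04  0.43 -0.07  1.97  0.04  0.75 -2.15]
0 [ 0.13  0.43 -0.18  1.96  0.11  0.75 -1.69]
30 [ 0.22  0.44 -0.3   1.96  0.18  0.77 -1.23]
60 [ 0.29  0.45 -0.39  1.95  0.24  0.78 -0.76]
90 [ 0.36  0.47 -0.47  1.95  0.29  0.79 -0.28]
120 [ 0.42  0.48 -0.56  1.94  0.35  0.81  0.2 ]
150 [ 0.48  0.5  -0.63  1.94  0.4   0.82  0.68]
180 [ 0.5   0.51 -0.66  1.94  0.41  0.83  1.19]
0.0726
```

Everything agrees:
- **Hub to knob:** 140.6 mm, against 140 given.
- **Bottle axis:** the hub-based estimate and the cap fit agree within 2 mm.
- **Plate:** 179 x 109 mm.
- **Stand:** yaw 7°.

I'll straddle the knob and swing the lever.

```bash
cat >> h.py <<'E'
HUB=np.array([.6335,-.043]); YAW=np.radians(7.0); AX=np.array([.5440,-.0533])
def ori(psi): return (R.from_euler('z',psi)*R.from_euler('x',np.pi)).as_quat()[[3,0,1,2]]
def kp(th): return HUB+.14*np.array([np.cos(th),np.sin(th)])
def snap(n,name,f=1):
    im,d=camera(n); cv2.imwrite(f"pics/{name}.png",im); return im,d
E
python3 - <<'E'
from h import *
th=np.radians(176.9)
env.reach([*kp(th),.30],ori(th)); print(env.get_state()["time"])
env.grip(.05)
print(env.movel([*kp(th),.232],velocity=.1,stop_force=10))
env.grip(.030)
s=env.get_state();print(s["time"],s["tcp_pos"],s["opening"],s["force"])
snap("wrist","w1");snap("side","s1")
E
```

```text
2.3167
False
3.925 [ 0.49387064 -0.03546508  0.23235792] 0.029856947260138995 [-0.06244471 -0.04054864 -0.1281671 ]
```

View pics/w1.png

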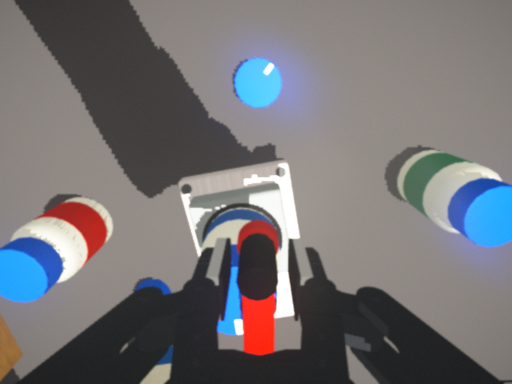

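View pics/s1.png

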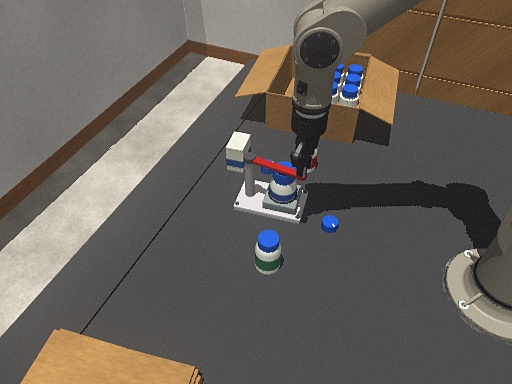

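The wrist view shows the black knob at (258,262), centred between the two pads at about (212,290) and (305,290). Next I'll sweep it along the arc.

```bash
python3 - <<'E'
from h import *
th0=176.9; end=np.degrees(YAW)+180-np.degrees(1.5)-2.5
ths=list(np.linspace(th0,end+8,7)[1:])
for t in ths:
    th=np.radians(t); r=env.movel([*kp(th),.232],velocity=.12,rot=ori(th),stop_force=30)
    s=env.get_state(); print(round(t,1),r,s["time"],s["tcp_pos"].round(4),s["force"].round(1))
    if r: break
else:
    for t in (end+6,end+4,end+2,end):
        th=np.radians(t); r=env.movel([*kp(th),.232],velocity=.04,rot=ori(th),stop_force=8)
        s=env.get_state(); print(round(t,1),r,s["time"],s["tcp_pos"].round(4),s["force"].round(1))
        if r: break
snap("wrist","w2");im,d=snap("top","t2")
E
```

```text
165.2 False 4.4167 [ 0.4982 -0.0071  0.232 ] [ 0.3 -1.5 -0.4]
153.5 False 4.8083 [0.5081 0.0188 0.2319] [ 0.3 -0.8  0.4]
141.7 False 5.2 [0.5233 0.0427 0.2318] [-1.3  0.1  0.5]
130.0 False 5.5917 [0.5431 0.0632 0.2318] [-0.3  0.5  0.2]
118.3 False 5.9833 [0.5666 0.0794 0.2318] [ 0.  -0.3  0.7]
106.6 False 6.375 [0.5929 0.0905 0.2318] [ 0.3  0.2 -0.5]
104.6 False 6.65 [0.5977 0.092  0.232 ] [-0.   0.5  0.3]
102.6 False 6.925 [0.6029 0.0935 0.232 ] [ 0.2 -0.3 -0.7]
100.6 False 7.2 [0.6079 0.0946 0.232 ] [ 0.2  0.8 -0.3]
98.6 False 7.475 [0.6127 0.0955 0.232 ] [-0.7  0.2 -0.8]
```

View pics/w2.png

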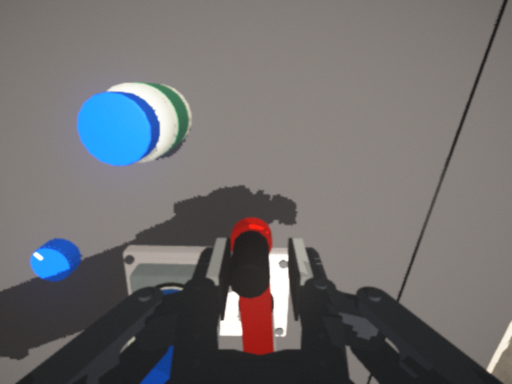

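View pics/t2.png

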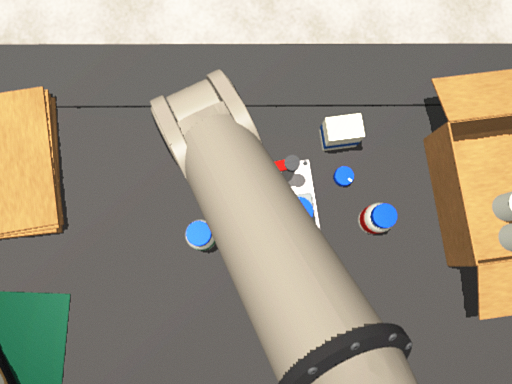

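The knob at (251,262) is still between the pads and the lever is nearly fully open. It hasn't met its stop yet, so I'll push on until it does.

```bash
python3 - <<'E'
from h import *
for t in (97,95.5,94,92.5,91):
    th=np.radians(t); r=env.movel([*kp(th),.232],velocity=.03,rot=ori(th),stop_force=8)
    s=env.get_state(); print(t,r,s["time"],s["tcp_pos"].round(4),s["force"].round(1))
    if r: break
u=(s["tcp_pos"][:2]-HUB); print("th tcp",np.degrees(np.arctan2(u[1],u[0])))
env.grip(.05)
env.movel([*s["tcp_pos"][:2],.30],velocity=.2)
psi=np.radians(95)
env.reach([*AX,.30],ori(psi))
s=env.get_state();print(s["time"]);print(calibration("wrist"))
im,d=camera("wrist");cv2.imwrite("pics/w3.png",im);np.save("w3.npy",d);np.save("w3im.npy",im)
print(proj("wrist",[*AX,.133]))
snap("side","s3")
E
```

```text
97 True 7.7833 [0.6138 0.0953 0.2311] [0.6 0.1 0.5]
th tcp 98.08905656409186
9.3167
{'fx': 304.1211879261646, 'fy': 304.1211879261646, 'cx': 259.0687689535158, 'cy': 190.6463829220966, 'rvec': array([-2.81216877, -0.12159928, -0.01891259]), 'tvec': array([-0.53742484, -0.13439653,  0.34628519])}
(np.float64(258.10076368274184), np.float64(195.5295980363976))
```

View pics/w3.png

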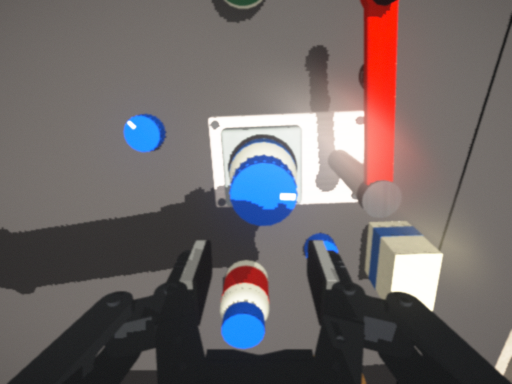

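View pics/s3.png

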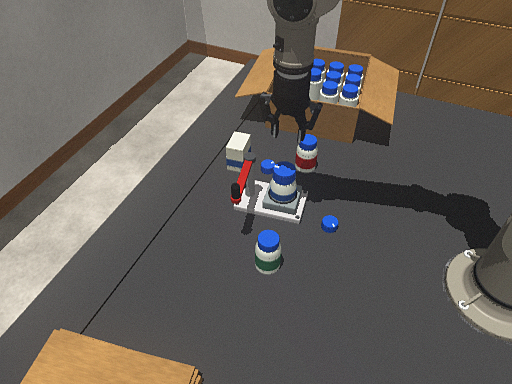

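The cap is clear and the lever lies off to the stand's +y side: in the wrist view the cap is at (264,192) and the hub at (381,197). I'll measure both.

```bash
python3 - <<'E'
from h import *
from scipy.optimize import minimize
im,d=camera("wrist");P=cloud("wrist",d);b,g,r=[im[...,i].astype(int) for i in range(3)]
vv,uu=np.mgrid[:384,:512]
m=(b>100)&(r<100)&(np.hypot(uu-264,vv-192)<45)
print("z",np.percentile(P[m][:,2],[10,50,90]))
m&=abs(P[...,2]-np.percentile(P[m][:,2],80))<.003
q=P[m]; h=cv2.convexHull(q[:,:2].astype(np.float32))
(c,rad)=cv2.minEnclosingCircle(h); print("cap wrist",c,rad,q.mean(0))
m=(abs(P[...,2]-.152)<.006)&(np.hypot(uu-381,vv-197)<28)&(abs(r-g)<30); print("hub wrist",P[m].mean(0),np.ptp(P[m],0), cv2.minEnclosingCircle(P[m][:,:2].astype(np.float32)))
red=(r>150)&(g<70)&(b<70)&(abs(P[...,2]-.148)<.01);q=P[red][:,:2]; v=np.linalg.svd(q-q.mean(0),full_matrices=0)[2][0];print("lever wrist dir",np.degrees(np.arctan2(v[1],v[0]))%180)
dash=(r>200)&(g>200)&(np.hypot(uu-288,vv-197)<14)&(P[...,2]>.12);print("dash",P[dash].mean(0))
im,d=camera("top");cv2.imwrite("pics/t3.png",im)
E
```

```text
z [0.12852087 0.13409425 0.13496948]
cap wrist (0.5479475259780884, -0.05279260501265526) 0.02800232172012329 [ 0.54681266 -0.05187571  0.13418325]
hub wrist [ 0.63626197 -0.04152638  0.15304508] [0.03020494 0.02875529 0.00896244] ((0.6369519829750061, -0.04185992106795311), 0.015363119542598724)
lever wrist dir 102.26311687084392
dash [ 0.56780753 -0.05218772  0.13454054]
```

View pics/t3.png

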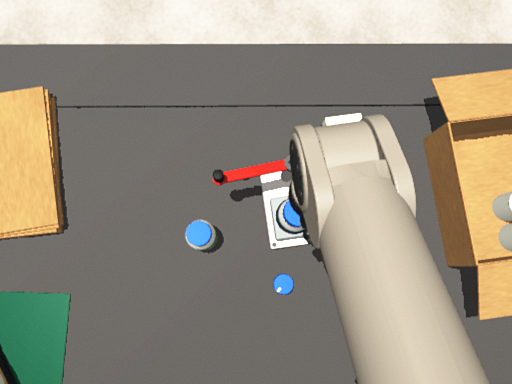

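The lever measures about 102°, so q ≈ 1.48: it is fully open. The top and wrist cameras differ by 3 mm in x. The stop contact implies a hub x of about 0.635, so I'll take the middle, axis (0.5455, −0.053). I'll descend, close gently and centre by the force reading.

```bash
cat >> h.py <<'E'
AX=np.array([.5455,-.0530])
def st(tag=""):
    s=env.get_state(); print(tag,round(s["time"],2),s["tcp_pos"].round(4),"F",s["force"].round(2),"T",s["torque"].round(3),"op",round(s["opening"],4),"j7",round(s["qpos"][6],3)); return s
E
python3 - <<'E'
from h import *
psi=np.radians(97)
env.grip(.080)
env.movel([*AX,.24],velocity=.15,rot=ori(psi)); st()
print(env.movel([*AX,.178],velocity=.06,stop_force=6)); st()
env.grip(.050,20); env.dwell(.2); st("grip")
snap("wrist","w4");snap("side","s4")
E
```

```text
10.47 [ 0.5458 -0.053   0.2404] F [ 0.12  0.43 -0.16] T [0.008 0.014 0.006] op 0.0801 j7 -0.051
False
 11.66 [ 0.5458 -0.053   0.1784] F [-0.36  0.37  0.37] T [ 0.017  0.01  -0.018] op 0.08 j7 -0.092
grip 12.19 [ 0.546  -0.053   0.1785] F [-0.89  0.8   5.94] T [ 0.016 -0.123 -0.018] op 0.0558 j7 -0.092
```

View pics/w4.png

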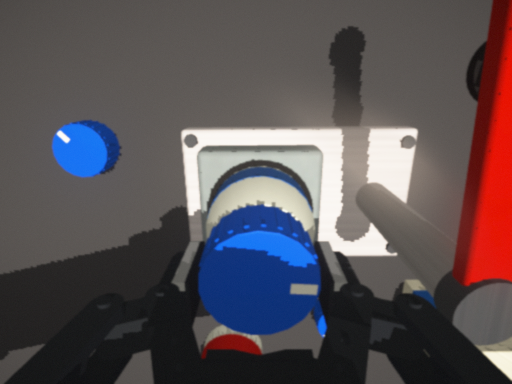

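View pics/s4.png

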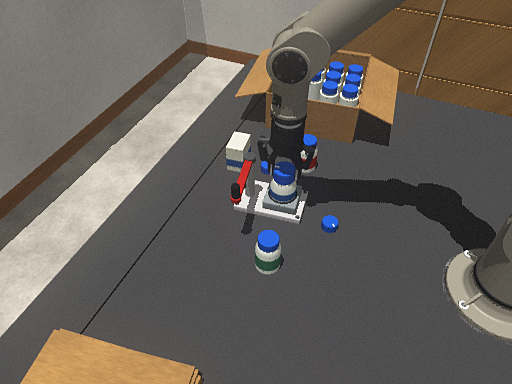

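The cap is between the pads, centred to under 1 N of side force, with an opening of 56 mm. I'll firm up the grip and try turning counter-clockwise in small steps, watching the torque.

```bash
cat >> h.py <<'E'
def turn(psi0,sgn,maxdeg,step=3,thr=.5,z=None):
    s=env.get_state(); p=s["tcp_pos"].copy(); p[:2]=AX
    if z: p[2]=z
    base=s["torque"][2]; a=0; log=[]
    while a<maxdeg:
        a+=step
        q=kin.inverse_kinematics(p,ori(np.radians(psi0+sgn*a)))
        env.goto_joints(q); s=env.get_state(); log.append((a,round(s["torque"][2]-base,2),round(s["time"],2)))
        if abs(s["torque"][2]-base)>thr: break
    print(log); st("end"); return psi0+sgn*a
E
python3 - <<'E'
from h import *
env.grip(.045,50); st("grip50")
p=turn(97,+1,36); print(p)
snap("wrist","w5")
E
```

```text
grip50 12.51 [ 0.5461 -0.0529  0.1788] F [-0.56  0.08  7.89] T [ 0.002 -0.051  0.008] op 0.0547 j7 -0.092
[(3, np.float64(-0.02), 12.76), (6, np.float64(0.0), 13.01), (9, np.float64(-0.01), 13.26), (12, np.float64(0.03), 13.51), (15, np.float64(-0.0), 13.76), (18, np.float64(-0.04), 14.01), (21, np.float64(0.03), 14.26), (24, np.float64(-0.13), 14.51), (27, np.float64(-0.14), 14.76), (30, np.float64(-0.49), 15.01), (33, np.float64(-0.62), 15.26)]
end 15.26 [ 0.546  -0.0541  0.1789] F [ 3.91 -4.38  2.3 ] T [-0.979 -0.893 -0.617] op 0.055 j7 0.407
130
```

View pics/w5.png

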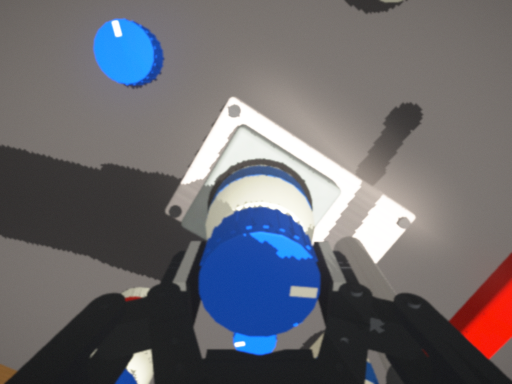

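It stopped dead at about 28° counter-clockwise with no slip (the dash is still at (304,292) in the gripper's frame). That is the wrong way, so I'll go clockwise.

```bash
python3 - <<'E'
from h import *
env.goto_joints(kin.inverse_kinematics([*AX,.1785],ori(np.radians(124)))); st("back")
p=turn(124,-1,112,step=4,thr=.6,z=.1785); print(p)
snap("wrist","w6")
E
```

```text
back 15.56 [ 0.5455 -0.0531  0.1787] F [ 2.02 -2.61  5.63] T [-0.439 -0.28  -0.075] op 0.055 j7 0.316
[(4, np.float64(0.04), 15.81), (8, np.float64(0.0), 16.06), (12, np.float64(0.03), 16.31), (16, np.float64(0.05), 16.56), (20, np.float64(0.04), 16.81), (24, np.float64(0.09), 17.06), (28, np.float64(0.13), 17.31), (32, np.float64(0.09), 17.56), (36, np.float64(0.13), 17.81), (40, np.float64(0.14), 18.06), (44, np.float64(0.08), 18.31), (48, np.float64(0.11), 18.56), (52, np.float64(0.09), 18.81), (56, np.float64(0.1), 19.06), (60, np.float64(0.04), 19.31), (64, np.float64(0.06), 19.56), (68, np.float64(0.05), 19.81), (72, np.float64(-0.01), 20.06), (76, np.float64(0.05), 20.31), (80, np.float64(0.23), 20.56), (84, np.float64(0.3), 20.81), (88, np.float64(0.36), 21.06), (92, np.float64(0.49), 21.31), (96, np.float64(0.63), 21.56)]
end 21.56 [ 0.5492 -0.052   0.1796] F [13.06  4.53 -0.36] T [ 1.    -2.891  0.559] op 0.0547 j7 -1.137
28
```

View pics/w6.png

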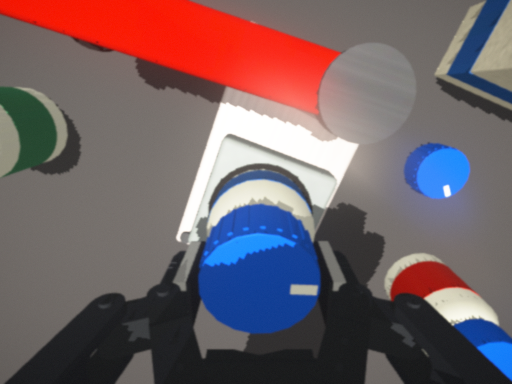

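```bash
python3 - <<'E'
from h import *
def psi():
    q=env.get_state()["orientation"]; r=R.from_quat(q[[1,2,3,0]]).as_matrix(); return np.degrees(np.arctan2(r[1,0],r[0,0])).round(1), np.degrees(np.arccos(-r[2,2])).round(2)
st("now"); print(psi())
im,d=camera("side");cv2.imwrite("pics/s6.png",cv2.resize(im[110:240,200:370],None,fx=4,fy=4,interpolation=2))
E
```

```text
now 21.61 [ 0.5492 -0.052   0.1796] F [12.35  4.74 -0.31] T [ 1.013 -2.921  0.542] op 0.0546 j7 -1.137
(np.float64(28.3), np.float64(0.5))
```

View pics/s6.png

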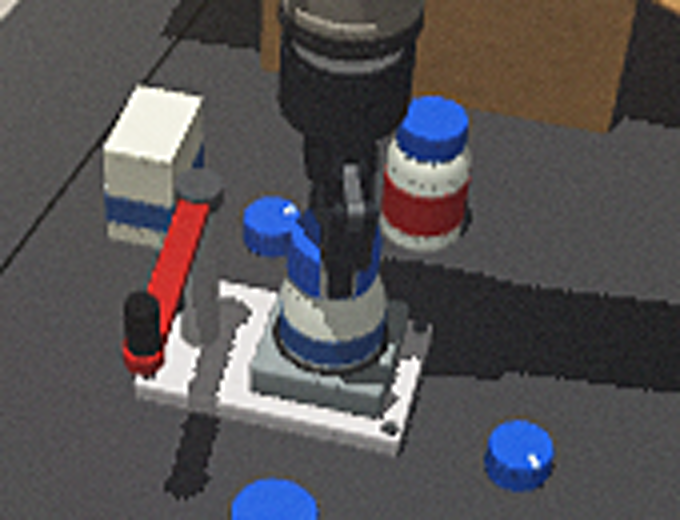

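There was no slip (the dash hasn't moved in the gripper's frame), but side force has built up. The cap centre evidently sits a few mm from the axis I am turning about. I'll re-centre to relieve it, then see whether this is really the stop.

```bash
python3 - <<'E'
from h import *
import h
def go(p,ps): env.goto_joints(kin.inverse_kinematics(p,ori(np.radians(ps))))
c=np.array([.5455,-.053]); ps=28
for i in range(3):
    F=env.get_state()["force"]; c=c+F[:2]/3500*.8; go([*c,.1785],ps); s=st("relax %s"%c.round(4))
for ps in (26,24,22,20,18):
    go([*c,.1785],ps); s=st(ps); 
    if abs(s["torque"][2])>.7: break
    c=c+s["force"][:2]/3500*.8
E
```

```text
relax [ 0.5482 -0.0521] 21.91 [ 0.5497 -0.0519  0.1793] F [6.01 3.86 5.32] T [ 0.633 -1.353  0.49 ] op 0.0546 j7 -1.138
relax [ 0.5496 -0.0512] 22.16 [ 0.55   -0.0519  0.1792] F [2.09 1.14 8.25] T [ 0.191 -0.593  0.494] op 0.0549 j7 -1.14
relax [ 0.55   -0.0509] 22.41 [ 0.55   -0.0518  0.1791] F [ 0.27  0.66 10.56] T [ 0.128 -0.351  0.492] op 0.0549 j7 -1.14
26 22.66 [ 0.5502 -0.0518  0.1791] F [ 1.69  0.27 10.64] T [ 0.011 -0.413  0.668] op 0.055 j7 -1.17
24 22.91 [ 0.5508 -0.0518  0.1792] F [ 2.38 -0.46 10.19] T [ 0.145 -0.544  1.046] op 0.0547 j7 -1.2
```

With side force gone, the torque climbs steeply (0.49, 0.67, 1.05 N m) over 4°. That is the far stop, about 67° clockwise from the start. I'll ease the turning push and lift straight up.

```bash
python3 - <<'E'
from h import *
c=np.array([.5502,-.0515])
env.goto_joints(kin.inverse_kinematics([*c,.1790],ori(np.radians(30)))); st("eased")
r=env.movel([*c,.186],velocity=.03,stop_force=15); s=st(r)
r=env.movel([*c,.196],velocity=.03,stop_force=12); s=st(r)
snap("side","s7");snap("wrist","w7")
E
```

```text
eased 23.16 [ 0.55   -0.0523  0.179 ] F [1.71 1.33 5.6 ] T [ 0.147 -0.458  0.218] op 0.0547 j7 -1.111
False 23.54 [ 0.5491 -0.0524  0.1855] F [ 0.04 -2.17 -0.81] T [-0.294 -0.127 -0.008] op 0.0548 j7 -1.111
False 24.02 [ 0.55   -0.0519  0.1962] F [-0.17 -2.45  1.5 ] T [-0.724  0.208 -0.027] op 0.0546 j7 -1.11
```

```bash
python3 -c "
import cv2
a=cv2.imread('pics/s7.png');cv2.imwrite('pics/s7c.png',cv2.resize(a[110:240,200:370],None,fx=4,fy=4,interpolation=2))"
```

```text
(no output)
```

View pics/s7c.png

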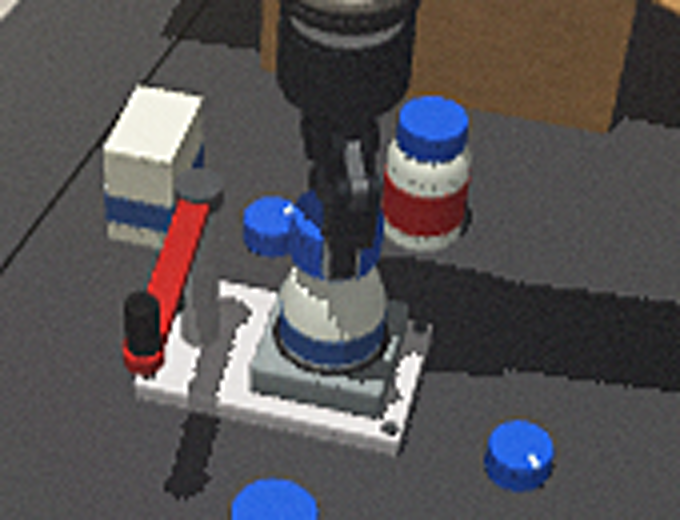

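The cap's skirt is rising with the gripper and there is no load, so I'll keep lifting.

```bash
python3 - <<'E'
from h import *
c=np.array([.5496,-.0522])
r=env.movel([*c,.222],velocity=.04,stop_force=12); st(r)
r=env.movel([.5475,-.0525,.264],velocity=.06,stop_force=12); st(r)
env.dwell(.5); s=st()
im,d=snap("side","s8");cv2.imwrite("pics/s8c.png",cv2.resize(im[80:240,180:380],None,fx=4,fy=3.75,interpolation=2))
P=cloud("side",d);b,g,rr=[im[...,i].astype(int) for i in range(3)]
m=(b>80)&(rr<60)&(P[...,2]>.16)&(P[...,2]<.24)&(np.hypot(P[...,0]-.548,P[...,1]+.053)<.05)
q=P[m];print(len(q),"cap z",q[:,2].min(),q[:,2].max(),q.mean(0))
snap("wrist","w8")
im,d=camera("top");P=cloud("top",d)
for u,v in [(199,233),(384,215),(345,130),(219,176)]: print((u,v),P[v,u].round(4))
cv2.imwrite("pics/t8.png",im)
E
```

```text
False 24.93 [ 0.5494 -0.052   0.2219] F [ 0.75  0.08 -1.35] T [-0.04  -0.017 -0.046] op 0.055 j7 -1.104
False 25.77 [ 0.5473 -0.0525  0.2638] F [ 0.54 -0.06 -1.19] T [-0.005  0.056  0.03 ] op 0.0544 j7 -1.096
 26.27 [ 0.5475 -0.0525  0.2639] F [-1.08  0.3  -0.16] T [ 0.038 -0.118  0.008] op 0.0549 j7 -1.096
218 cap z 0.1870655130455927 0.22284047979016555 [ 0.54866411 -0.0408656   0.20955702]
(199, 233) [0.5068 0.1353 0.0973]
(384, 215) [ 0.4866 -0.0738  0.611 ]
(345, 130) [ 0.7138 -0.1598  0.0863]
(219, 176) [0.6025 0.0919 0.1835]
```

View pics/s8c.png

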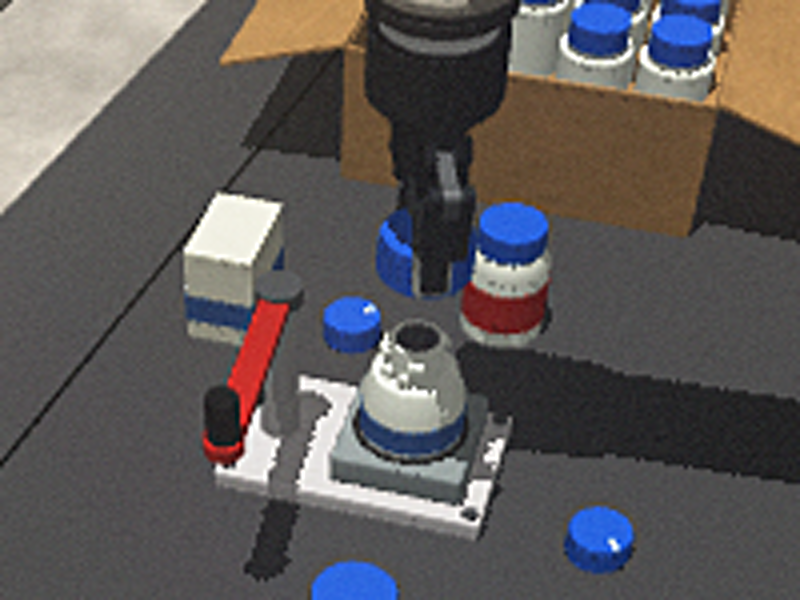

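View pics/w8.png

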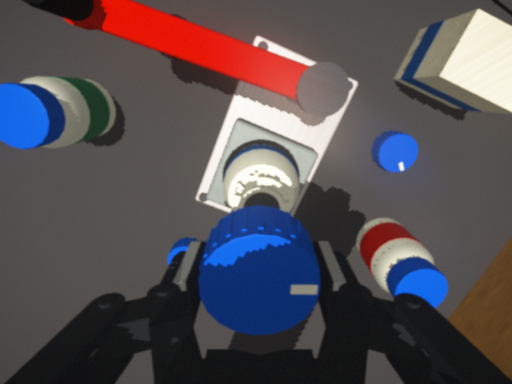

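View pics/t8.png

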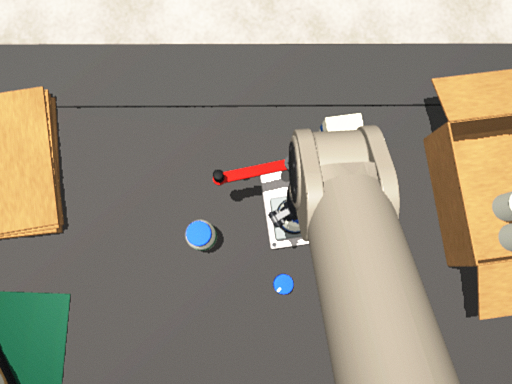

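The side view shows the neck bare at (415,335 in the crop) and the cap level in the jaws well above it. The lever is still out at the +y side, with the knob at (219,176) in the top view, and the bystanders have not moved. I'll hand in.

```bash
python3 - <<'E'
from h import *
st(); job.job_done()
E
```

```text
26.43 [ 0.5475 -0.0525  0.264 ] F [-0.08  0.35 -0.41] T [-0.012 -0.005  0.007] op 0.0546 j7 -1.096
the job is handed in; nothing more can be done
```

The clamp lever is open and the blue cap is off the bottle. The job was handed in at 26.4 s with the gripper still holding the cap; no verdict is reported.

- **Lever:** I swung it by its knob until it met its stop. The wrist camera put it at q ≈ 1.48 rad, and it was still open at the last look.
- **Cap:** counter-clockwise it stopped dead after about 28°. Clockwise it stopped after about 67° from the start. I eased the turning push and lifted it straight off.
- **Last checks:**
  - The cap spans z of about 0.187 to 0.223 m in the side camera, so it is roughly 85 mm above its seat, over the bottle.
  - It looks level, the jaw opening is steady at 55 mm, and tool forces are near zero.
  - The bare neck is visible below it.
- **Bystanders:** the green-band bottle measured under 1 mm from its start. The carton's top read within a few mm. The red-band bottle was hidden from the top camera at the end, and I judged it unmoved from the side and wrist views only.
- **Disagreement:** the top and wrist cameras differed by about 3 mm in x. I started turning on a mid-value, which built up 13 N of side force at the far stop. I re-centred to relieve it, which put the tool's centre about 4 mm further in x than I had assumed, close to the wrist camera's reading.

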